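# Hang the vial basket on the drying rack's folding hook

## Task

Swing the folding steel hook on the drying rack's top rail out towards the robot until it reaches its stop, square to the rail. Then hang the square wire basket on it by its bail, between the hook's upturned end and the rail, so that it hangs freely above the bench, and let go. Leave the round wire basket standing where it is.

Things in the scene. Friction and masses are not known exactly. Their poses are not given: they have to be found in the camera images.
- hook (a joint): Dark steel folding hook on the robot side of the white drying rack's top rail. Angle in rad: 0 = folded flat along the rail's front edge, pointing to the robot's right; grows as its free end swings towards the robot, clockwise from above, about a vertical hinge; 1.571 = stop, square to the rail. Starts at 0 to 0.35. Friction (about 1.3 N at the free end) keeps it where it is left; no spring.
- hook_tip (a point): Top centre of the hook's upturned end: a round upright pin, 12 mm across, 36 mm above the flat top of the arm, 95 mm from the hinge axis, 5 mm short of the arm's end. Arm: level bar 10 mm wide, 14 mm high. Pin top 248 mm above the bench, rail top 195 mm: pinch the pin from above. Turns with the arm: its -y axis points out along the arm, z up.
- hook_hinge (a point): Point on the hook's vertical hinge axis, level with the flat top of the arm (212 mm above the bench), 8 mm in front of the rail's face. Stays put. The rail is 400 mm long, 12 mm thick, on two posts, with nothing else on its front; a drip tray 10 mm high lies below the hook.
- basket: Square-cornered wire basket of brown vials, 70 (x) by 90 (y) by 60 mm high, 0.22 to 0.45 kg, upright, yaw within 0.4. Origin: centre of underside. Rigid bail in its y-z plane: uprights 78 mm apart inside, level top bar along y, 10 mm wide, 170 to 178 mm above the origin. White grip block on the bar's middle, 24 (x) by 30 mm (y), 178 to 223 mm up: grasp it from above.
- basket_bail (a point): Middle of the underside of the square basket's bail bar, 170 mm above its origin and 110 mm above its rim, axes as the basket's; this rests on the hook's arm.
- round_basket: Round, low wire basket of dark rubber stoppers, 116 mm across, 42 mm high, with a similar but lower bail and grip block (top 138 mm above the bench). Origin: centre of underside. Leave it alone. One basket stands on the left, the other on the right, either way round.
There are look-alikes about, which are no part of the job. What is shaped like the basket but purple is not meant.

How it is judged (in metres and radians):
On the way:
1. the hook is swung out to its stop (within 10 degrees) while the square basket still stands on the bench (value of joint hook above 1.4 rad and height (world z) of basket below 0.02 m), for 0.2 s.
At the end, for the whole second after the job is handed in: Hook within 10 degrees of its stop; square basket at rest, hanging by its bail bar on the arm between upturned end and rail (bar's middle within 30 mm sideways, 12 mm in height), 20 mm clear of the bench, within 17 degrees of upright; round basket upright, within 30 mm of its start (value of joint hook above 1.4 rad and y of basket_bail in the frame of hook_tip between 0.006 and 0.092 m and x of basket_bail in the frame of hook_tip between -0.03 and 0.03 m and z of basket_bail in the frame of hook_tip between -0.05 and -0.026 m and angle between basket's own z axis and vertical below 0.3 rad and height (world z) of basket above 0.02 m and linear speed of basket below 0.05 m/s and angular speed of basket below 0.4 rad/s and distance of round_basket from where it was at the start of the episode below 0.03 m and angle between round_basket's own z axis and vertical below 0.15 rad); the robot touches nothing.
It fails at once if the round basket is shifted by more than 30 mm or tipped over (distance of round_basket from where it was at the start of the episode above 0.03 m or angle between round_basket's own z axis and vertical above 0.4 rad).
It also fails if it takes over 58 s, if anything falls off the work surface, if the arm or the gripper's body presses on something with over 40 N, if the wrist force passes 120 N, or if a joint passes its speed limit or range.

## Robot

A 7-joint arm with a two-finger parallel gripper is mounted at the origin on the work surface. World frame = base frame: x ahead of the robot, y to its left, z up, the work surface at z = 0. Lengths are in m, angles in degrees, forces in N, time in s.
With the tool pointing down it reaches from about 0.35 to 0.9 m from the base axis. Payload 19.9 kg.
Tool frame: the origin (TCP) lies on the front face of the gripper's body, between the roots of the fingers; the fingertips stand 73 mm ahead of it and the grasp point (between the pads) lies robot.grip_point_offset ahead of it (robot.grip_point_offset is the distance from the TCP to the grasp point, in m); x points along the fingers, z is the direction in which the jaws open and shut, and the axes are right-handed (so a half turn about x gives the same grasp; the last joint's range is limited). The gripper opens to 85 mm and grips with 20 to 120 N. Pads are 22 mm wide; open, the fingers measure 114 mm over their backs; the gripper's body (76 mm by 85 mm) begins 54 mm behind the grasp point. The pads swing forward as they close: fully open they stand 13 mm farther back than shut.
Start: joints at [72.049, 23.915, -0.59, 92.452, 0.269, 63.638, -3.037], TCP at [0.168, -0.602, 0.304] pointing down, gripper open.
Joint ranges: [-161.28, 161.28], [-22.2, 115.67], [-73.04, 71.86], [3.21, 147.25], [-68.34, 248.33], [10.77, 114.83], [-161.83, 161.83]. Speed limits (degrees/s): [108.29, 108.29, 136.94, 136.94, 172.46, 172.46, 172.46].

## Interface

Orientations are given as [roll, pitch, yaw] about the fixed x, y, z axes, in that order (R = Rz(yaw) Ry(pitch) Rx(roll)).
In Python, from bench import robot gives the robot as it stands. The module is installed in compiled form; this text tells all that it offers.
- The arm moves only by the tool drive_tool, never from a script. Its argument "plan" is a list of rows, each a list of 3 entries, a list of its own where there are three numbers: the opening, from -1 (shut) to 1 (fully open), then the shift along the tool's x, y, z in cm, then the turn about the tool's x in degrees. In form: [[gripper, [dx, dy, dz], yaw], ...]. A call has 1 to 8 rows; each row shifts and turns the commanded pose from where the row before left it, along the tool's axes as they then stand; what a row does not reach is not made up. A row lasts 1/12 s, in which the tool goes at most 41.7 mm and 7.16 degrees, less where a joint would pass 70% of its speed; a pose out of reach is approached as far as the arm can. A call with a gripper value outside its range is refused whole. The fingers move at their own pace and stop on an object; "squeeze" is the grip in N (left out, the last holds). Time passes only in rows, so rows that do not move let the fingers close. It gives the time, the measured TCP pose, the force and the opening at its end, in the units of the state.
- robot.state(): the state, without advancing time (a new reading comes with each control period).
- robot.read_camera(name): name is "scene" or "top" or "wrist"; returns a dict with "color" (400x640x3 uint8, red, green, blue), "intrinsics" (3x3 intrinsics, pixels), "k1" (the pictures are not rectified: a ray, as slopes to the right and down, at radius r is drawn at 1 + k1 r^2 times it, then the intrinsics apply), "pose" (4x4, takes a point from camera to world coordinates); the wrist camera has in their place "T_tool_cam" (4x4, takes a point from camera to tool coordinates, whose origin is the TCP and whose axes are the tool frame's). Camera axes: x right, y up, looking along -z (the intrinsics and any distortion apply to the point x, -y, -z); pixel columns grow to the right and rows downward; lengths in m; the calibration is good to about 2 mm. A picture is of the moment at which its call begins: read the wrist's pose just before it. There is no depth.
- robot.sign_off(): hands the job in, once; it reports no verdict.
The state is a dict: "time": time; "joints": joint angles; "joint_vel": joint speeds; "joint_efforts": joint torques, N m; "position": TCP position; "tool_rot": TCP orientation; "contact_force": force on the tool from outside, world axes, zero at the start; "torque": the same for the moment, N m; "gripper_width": finger opening in m.
Only numpy, scipy, OpenCV 4.12 (cv2) and the standard library are available. Lean on these libraries where they do the work, as an engineer would, in place of code of your own. Each camera call takes 0.05 s, during which the arm holds its last target.

## Working session

There is one attempt and no reset: what is moved stays moved. The work goes in short steps, Python scripts to look and compute and a tool call to move; the robot and the scene stay as the last step left them, time stands still between calls to the robot, and variables do not carry over. Pictures are saved under pics/ and viewed, and the job is handed in when it is done.

Besides the shell and the picture viewer there is one more tool, called after "Emit:" in YAML: its name, and indented under it one key for each argument. drive_tool: Moves the arm, as the interface text tells. Its arguments: {"type":"object","properties":{"plan":{"type":"array","items":{"type":"array"}},"squeeze":{"type":"number"}},"required":["plan"]}

```bash
mkdir -p pics
cat > h.py <<'E'
import numpy as np, cv2
from bench import robot
from scipy.spatial.transform import Rotation as R
def snap(name,fn):
    st=robot.state(); c=robot.read_camera(name)
    cv2.imwrite('pics/'+fn,c['color'][:,:,::-1])
    if name=='wrist':
        T=np.eye(4);T[:3,:3]=R.from_euler('xyz',st['tool_rot'],degrees=True).as_matrix();T[:3,3]=st['position']
        P=T@c['T_tool_cam']
    else: P=c['pose']
    d=dict(K=np.array(c['intrinsics']),k1=c['k1'],P=np.array(P)); np.save('pics/'+fn[:-4]+'.npy',d,allow_pickle=True)
    return c,d
def load(fn): return np.load('pics/'+fn+'.npy',allow_pickle=True).item()
def ray(d,u,v):
    K=d['K'];q=np.array([(u-K[0,2])/K[0,0],(v-K[1,2])/K[1,1]]);p=q.copy()
    for _ in range(20): p=q/(1+d['k1']*(p@p))
    w=d['P'][:3,:3]@np.array([p[0],-p[1],-1]); return d['P'][:3,3],w/np.linalg.norm(w)
def atz(d,u,v,z):
    o,w=ray(d,u,v); return o+w*(z-o[2])/w[2]
def proj(d,X):
    p=np.linalg.inv(d['P'])@np.append(X,1); s=np.array([p[0]/-p[2],-p[1]/-p[2]]); s=s*(1+d['k1']*(s@s))
    return d['K'][:2,:2]@s+d['K'][:2,2]
def tri(*a):
    A=np.zeros((3,3));b=np.zeros(3)
    for d,u,v in a:
        o,w=ray(d,u,v);M=np.eye(3)-np.outer(w,w);A+=M;b+=M@o
    X=np.linalg.solve(A,b); return X,[proj(d,X)-[u,v] for d,u,v in a]
E
python3 - <<'E'
from h import *
np.set_printoptions(precision=4,suppress=True)
print(robot.state(),robot.grip_point_offset)
for n in ['scene','top','wrist']:
    c,d=snap(n,n+'0.png');print(n,d)
E
```

```text
{'time': 0.0, 'joints': array([72.0507, 23.9477, -0.5893, 92.4851,  0.2691, 63.6397, -3.037 ]), 'joint_vel': array([ 0.0749,  0.0312,  0.0473, -0.0483, -0.0223, -0.0389,  0.0455]), 'joint_efforts': array([  0.0002, -86.4451,   0.679 , -43.4901,   0.0191,   0.0074,
        -0.    ]), 'position': array([ 0.1677, -0.6018,  0.3033]), 'tool_rot': array([-175.5413,   89.9288,  110.0293]), 'contact_force': array([-0.1508, -0.4149,  1.1537]), 'torque': array([ 0.016 ,  0.0029, -0.0032]), 'gripper_width': 0.08524206466837772} 0.0539
scene {'K': array([[377.4041,   0.    , 320.2562],
       [  0.    , 377.4041, 199.7255],
       [  0.    ,   0.    ,   1.    ]]), 'k1': -0.03551355722446549, 'P': array([[ 0.6443, -0.4995,  0.5791,  1.0845],
       [ 0.7647,  0.4129, -0.4947, -0.4862],
       [ 0.008 ,  0.7616,  0.648 ,  0.7853],
       [ 0.    ,  0.    ,  0.    ,  1.    ]])}
top {'K': array([[514.8039,   0.    , 327.9683],
       [  0.    , 514.8039, 207.9597],
       [  0.    ,   0.    ,   1.    ]]), 'k1': -0.01657307538852552, 'P': array([[-0.0254,  0.9853, -0.1691,  0.3218],
       [-0.9995, -0.0282, -0.0142, -0.0173],
       [-0.0188,  0.1686,  0.9855,  1.2288],
       [ 0.    ,  0.    ,  0.    ,  1.    ]])}
wrist {'K': array([[356.8247,   0.    , 319.218 ],
       [  0.    , 356.8247, 204.8647],
       [  0.    ,   0.    ,   1.    ]]), 'k1': -0.03157808507383052, 'P': array([[ 0.2684,  0.9162,  0.2974,  0.244 ],
       [-0.9633,  0.2553,  0.083 , -0.5816],
       [ 0.0001, -0.3088,  0.9511,  0.3727],
       [ 0.    ,  0.    ,  0.    ,  1.    ]])}
```

View pics/scene0.png

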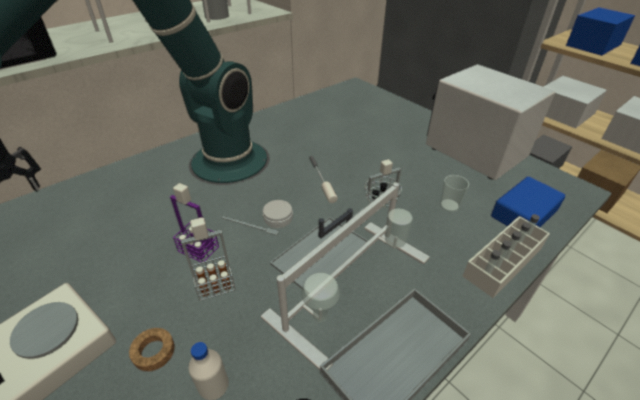

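View pics/top0.png

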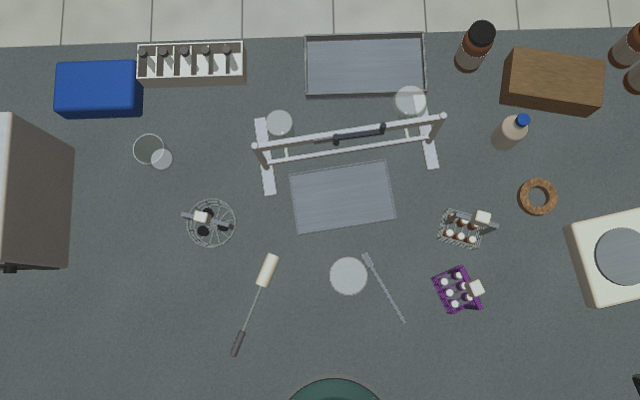

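View pics/wrist0.png

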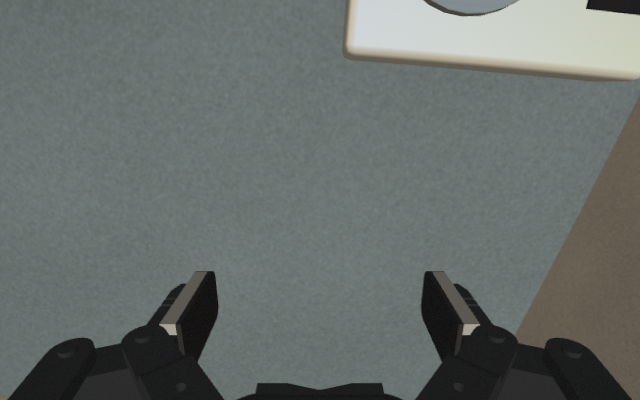

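Run:
```python
from h import *
t=cv2.imread('pics/top0.png');s=cv2.imread('pics/scene0.png')
cv2.imwrite('pics/z1.png',cv2.resize(t[90:215,240:460],None,fx=3.6,fy=3.6,interpolation=cv2.INTER_CUBIC))
cv2.imwrite('pics/z2.png',cv2.resize(t[190:330,420:520],None,fx=4,fy=4,interpolation=cv2.INTER_CUBIC))
cv2.imwrite('pics/z3.png',cv2.resize(s[170:310,160:420],None,fx=3,fy=3,interpolation=cv2.INTER_CUBIC)[:,:800])
```

```text
(no output)
```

View pics/z1.png

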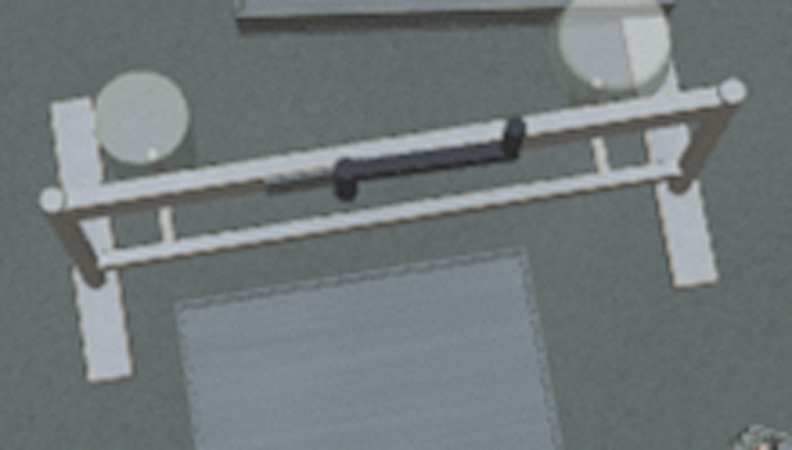

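View pics/z2.png

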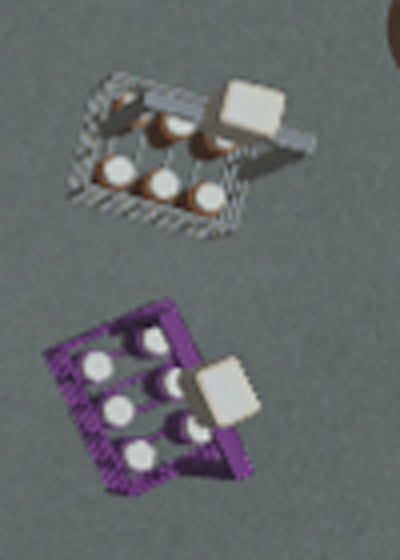

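View pics/z3.png

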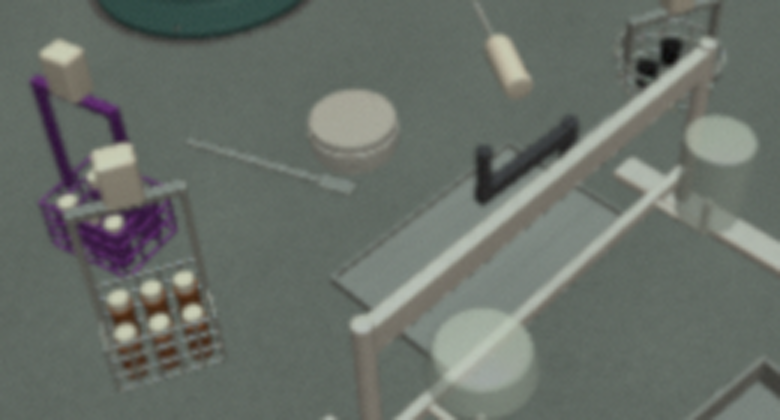

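```bash
cat > m1.py <<'E'
from h import *
np.set_printoptions(precision=4,suppress=True)
t=load('top0');s=load('scene0')
z1=lambda u,v:(240+u/3.6-.36,90+v/3.6-.36); z2=lambda u,v:(420+u/4-.37,190+v/4-.37); z3=lambda u,v:(160+u/3-.33,170+v/3-.33)
print('rail L',atz(t,*z1(52,198),.195),'R',atz(t,*z1(733,90),.195))
print('rail scene', atz(s,*z3(362,325),.195), atz(s,*z3(708,45),.195))
print('pin top',atz(t,*z1(517,124),.248), tri((t,*z1(517,124)),(s,*z3(484,152))))
print('hinge top',atz(t,*z1(346,165),.22), tri((t,*z1(346,165)),(s,*z3(570,124))))
print('block corners',[atz(t,*z2(*q),.223) for q in [(228,80),(285,87),(278,135),(216,127)]])
print('bail ends',[atz(t,*z2(*q),.178) for q in [(145,97),(313,143)]])
print('block scene',atz(s,*z3(117,156),.223))
print('round block', atz(t,201,215,.138))
print('purple block',atz(t,*z2(228,388),.223))
E
python3 m1.py
```

```text
rail L [0.6377 0.1485 0.195 ] R [ 0.6907 -0.2491  0.195 ]
rail scene [ 0.687  -0.2465  0.195 ] [0.634  0.1502 0.195 ]
pin top [ 0.6558 -0.1172  0.248 ] (array([ 0.6557, -0.1172,  0.2481]), [array([0.039 , 0.0259]), array([ 0.0446, -0.0062])])
hinge top [ 0.6442 -0.0224  0.22  ] (array([ 0.646 , -0.0229,  0.2131]), [array([0.251 , 0.1871]), array([ 0.2796, -0.0478])])
block corners [array([ 0.4826, -0.296 ,  0.223 ]), array([ 0.4783, -0.3237,  0.223 ]), array([ 0.4546, -0.3184,  0.223 ]), array([ 0.4594, -0.2883,  0.223 ])]
bail ends [array([ 0.4821, -0.2652,  0.178 ]), array([ 0.4559, -0.3495,  0.178 ])]
block scene [ 0.4711 -0.3056  0.223 ]
round block [0.5014 0.2727 0.138 ]
purple block [ 0.3326 -0.285   0.223 ]
```

```bash
cat >> h.py <<'E'
def to(target,psi=None,off=0.0):
    """world TCP target xyz; psi = desired heading (deg) of tool z in world (mod 180); prints tool-axis shift in cm with the turn done after / before"""
    st=robot.state();M=R.from_euler('xyz',st['tool_rot'],degrees=True).as_matrix();p=np.array(st['position'])
    h=np.degrees(np.arctan2(M[1,2],M[0,2])); print('t',round(st['time'],2),'pos',p.round(4),'z heading',round(h,2),'w',round(st['gripper_width'],4),'F',np.round(st['contact_force'],1),'q7',round(st['joints'][6],1),'xaxis',M[:,0].round(3))
    d=np.array(target)-p; print('shift cm (axes now)',(M.T@d*100).round(2))
    if psi is not None:
        dpsi=(psi-h+90)%180-90
        # x is down: turn about tool x by +a turns heading by -a
        M2=M@R.from_euler('x',-dpsi,degrees=True).as_matrix()
        print('turn about x',round(-dpsi,2),'| shift cm if after turn',(M2.T@d*100).round(2))
E
python3 - <<'E'
from h import *
to([0.6557,-0.1172,0.36],187.6)
E
```

```text
t 0.15 pos [ 0.1677 -0.6019  0.3034] z heading -74.43 w 0.0852 F [-0.5  0.2  0.2] q7 -3.0 xaxis [-0.     0.001 -1.   ]
shift cm (axes now) [ -5.63  60.02 -33.59]
turn about x -82.03 | shift cm if after turn [-5.63 41.59 54.78]
```

Emit:
drive_tool:
  plan:
    - [1,[-3,0,0],-7]
    - [1,[-3,0,0],-7]
    - [1,[-2,0,0],-7]
    - [1,[0,0,0],-7]
    - [1,[0,0,0],-7]
    - [1,[0,0,0],-7]
    - [1,[0,0,0],-7]
    - [1,[0,0,0],-7]
  squeeze: 40

```text
time: 0.82
position: [0.1677, -0.6019, 0.3836]
tool_rot: [129.0, 90.0, 110.9]
contact_force: [-0.1, -0.1, 0.6]
gripper_width: 0.0856
```

Emit:
drive_tool:
  plan:
    - [1,[0,0,0],-7]
    - [1,[0,0,0],-7]
    - [1,[0,0,0],-7]
    - [1,[0,0,0],-5]
    - [1,[0,2.2,3],0]
    - [1,[0,2.2,3],0]
    - [1,[0,2.2,3],0]
    - [1,[0,2.2,3],0]

```text
time: 1.48
position: [0.276, -0.4976, 0.3837]
tool_rot: [122.1, 90.0, 129.6]
contact_force: [0.1, -1.2, 0.5]
gripper_width: 0.0853
```

Run:
```python
from h import *
to([0.6557,-0.1172,0.36],187.6)
```

```text
t 1.48 pos [ 0.276  -0.4976  0.3837] z heading 7.55 w 0.0853 F [ 0.1 -1.2  0.5] q7 61.0 xaxis [-0.  0. -1.]
shift cm (axes now) [ 2.37 32.72 42.64]
turn about x -0.05 | shift cm if after turn [ 2.37 32.68 42.67]
```

Emit:
drive_tool:
  plan:
    - [1,[0,2,2.7],0]
    - [1,[0,2,2.7],0]
    - [1,[0,2,2.7],0]
    - [1,[0,2,2.7],0]

```text
time: 1.82
position: [0.3725, -0.4041, 0.3838]
tool_rot: [151.9, 90.0, 159.4]
contact_force: [-0.1, -0.6, 0.5]
gripper_width: 0.0856
```

Run:
```python
from h import *
snap('wrist','w1.png')
to([0.6557,-0.1172,0.36],187.6)
```

```text
t 1.87 pos [ 0.3775 -0.399   0.3841] z heading 7.98 w 0.0853 F [ 5.7  6.2 -0.6] q7 46.4 xaxis [ 0.002  0.001 -1.   ]
shift cm (axes now) [ 2.5  24.04 31.45]
turn about x 0.38 | shift cm if after turn [ 2.5  24.25 31.3 ]
```

View pics/w1.png

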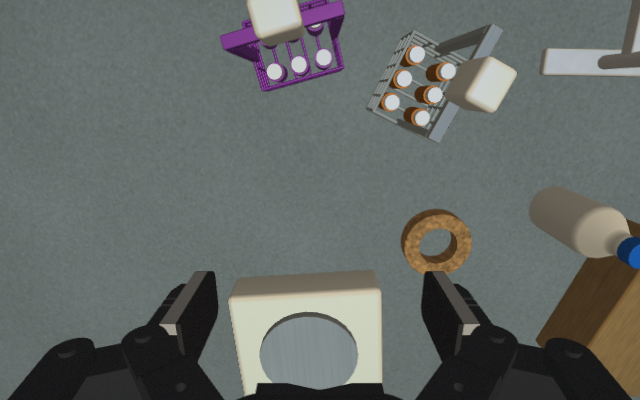

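Emit:
drive_tool:
  plan:
    - [1,[0,2.4,3.1],0]
    - [1,[0,2.4,3.1],0]
    - [1,[0,2.4,3.1],0]
    - [1,[0,2.4,3.1],0]
    - [1,[0,2.4,3.1],0]
    - [1,[0,2.4,3.1],0]
    - [1,[0,2.4,3.1],0]
    - [1,[0,2.4,3.1],0]

```text
time: 2.53
position: [0.5932, -0.1812, 0.3837]
tool_rot: [174.5, 90.0, -178.0]
contact_force: [0.8, -0.6, -0.1]
gripper_width: 0.0856
```

Emit:
drive_tool:
  plan:
    - [1,[0,2.4,3.1],0]
    - [1,[0,2.4,3.1],0]
    - [1,[0,0,0],0]
    - [1,[0,0,0],0]

```text
time: 2.87
position: [0.6482, -0.1245, 0.383]
tool_rot: [117.3, 89.9, 125.1]
contact_force: [-0.7, -0.1, 0.0]
gripper_width: 0.0852
```

Run:
```python
from h import *
snap('wrist','w2.png');snap('scene','s2.png')
to([0.6557,-0.1172,0.295],187.6)
```

```text
t 2.97 pos [ 0.6471 -0.1274  0.3834] z heading 7.55 w 0.0855 F [ 0.4 -0.4  0. ] q7 5.6 xaxis [-0.001 -0.    -1.   ]
shift cm (axes now) [8.84 0.89 0.99]
turn about x -0.05 | shift cm if after turn [8.84 0.89 0.99]
```

View pics/w2.png

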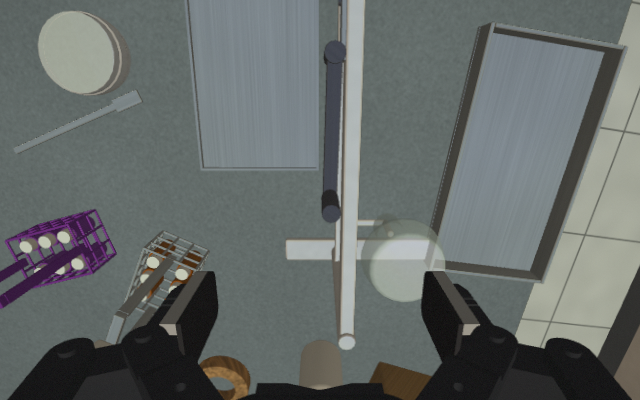

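View pics/s2.png

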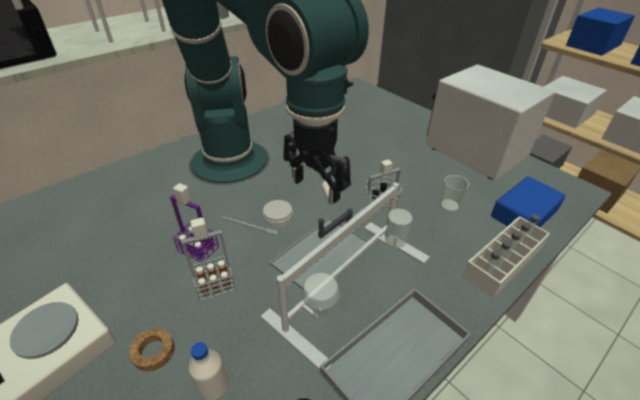

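Run:
```python
from h import *
w=cv2.imread('pics/w2.png'); cv2.imwrite('pics/z4.png',cv2.resize(w[30:240,280:400],None,fx=2.8,fy=2.8,interpolation=cv2.INTER_CUBIC))
np.set_printoptions(precision=4,suppress=True)
d=load('w2')
print(atz(d,331,213,.248),atz(d,336,49,.213), proj(d,[.6557,-.1172,.248]), proj(d,[.6557,-.1172,.212]))
```

```text
[ 0.6542 -0.1169  0.248 ] [ 0.6444 -0.0217  0.213 ] [333.4291 213.8196] [331.5093 196.8082]
```

View pics/z4.png

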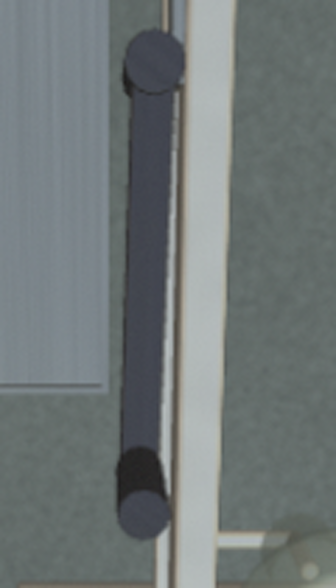

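Emit:
drive_tool:
  plan:
    - [1,[0,0.9,0.92],0]
    - [1,[2.5,0,0],0]
    - [1,[2.5,0,0],0]
    - [1,[2,0,0],0]
    - [1,[1,0,0],0]
    - [1,[0.8,0,0],0]
    - [1,[0,0,0],0]
    - [1,[0,0,0],0]

```text
time: 3.63
position: [0.6555, -0.1168, 0.2967]
tool_rot: [-14.1, 90.0, -6.6]
contact_force: [0.0, 0.6, 0.9]
gripper_width: 0.0855
```

Run:
```python
from h import *
snap('wrist','w3.png')
to([0.655,-0.117,0.295],187.6)
```

```text
t 3.68 pos [ 0.6556 -0.1167  0.2971] z heading 7.55 w 0.0853 F [-0.4  0.4  0.7] q7 2.7 xaxis [ 0.001 -0.    -1.   ]
shift cm (axes now) [ 0.21 -0.02 -0.07]
turn about x -0.05 | shift cm if after turn [ 0.21 -0.02 -0.07]
```

View pics/w3.png

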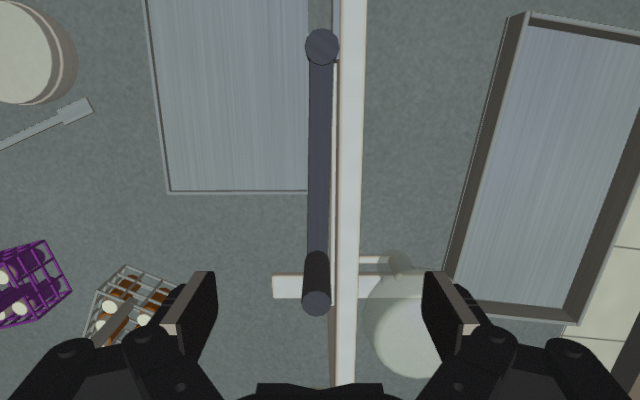

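Emit:
drive_tool:
  plan:
    - [-1,[0,0,-0.05],0]
    - [-1,[0,0,0],0]
    - [-1,[0,0,0],0]
    - [-1,[0,0,0],0]
    - [-1,[0,0,0],0]
    - [-1,[0,0,0],0]
    - [-1,[0,0,0],0]
    - [-1,[0,0,0],0]
  squeeze: 40

```text
time: 4.35
position: [0.6548, -0.1166, 0.296]
tool_rot: [1.7, 90.0, 9.3]
contact_force: [-0.9, -0.0, 2.2]
gripper_width: 0.0109
```

Run:
```python
from h import *
snap('wrist','w4.png')
to([0.655,-0.117,0.295],187.6)
```

```text
t 4.4 pos [ 0.6548 -0.1166  0.296 ] z heading 7.57 w 0.0106 F [-0.4 -0.3  2.9] q7 2.7 xaxis [ 0. -0. -1.]
shift cm (axes now) [ 0.1  -0.04  0.02]
turn about x -0.03 | shift cm if after turn [ 0.1  -0.04  0.02]
```

View pics/w4.png

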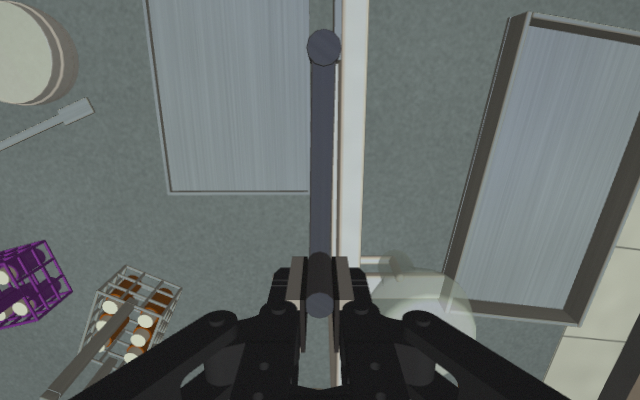

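Emit:
drive_tool:
  plan:
    - [-1,[0,0.05,-0.99],6]
    - [-1,[0,0.05,-0.99],6]
    - [-1,[0,0.05,-0.99],6]
    - [-1,[0,0.05,-0.99],6]
    - [-1,[0,0.05,-0.99],6]
    - [-1,[0,0.05,-0.99],6]
    - [-1,[0,0.05,-0.99],6]
    - [-1,[0,0,0],0]

```text
time: 5.07
position: [0.588, -0.0992, 0.2961]
tool_rot: [101.5, 89.9, 66.8]
contact_force: [2.6, 6.2, -3.1]
gripper_width: 0.0103
```

Run:
```python
from h import *
snap('wrist','w5.png')
H=np.array([.645,-.022]);p=robot.state()['position'][:2]-H;print(np.linalg.norm(p),np.degrees(np.arctan2(p[1],p[0]))+82.4)
to([0.551,-0.0356,0.295],97.6)
```

```text
0.09597301374094874 -43.62070224667802
t 5.12 pos [ 0.5886 -0.0996  0.2961] z heading -34.35 w 0.0104 F [ 3.   5.3 -2.8] q7 -35.9 xaxis [ 0.     0.001 -1.   ]
shift cm (axes now) [ 0.11  3.17 -6.71]
turn about x 48.05 | shift cm if after turn [ 0.11 -2.88 -6.84]
```

View pics/w5.png

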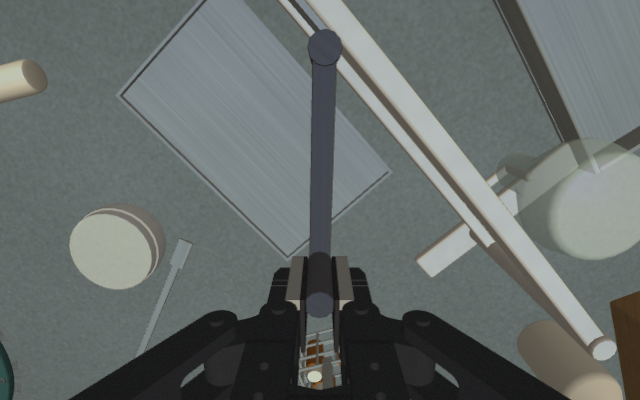

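Emit:
drive_tool:
  plan:
    - [-1,[0,0.05,-0.99],6]
    - [-1,[0,0.05,-0.99],6]
    - [-1,[0,0.05,-0.99],6]
    - [-1,[0,0.05,-0.99],6]
    - [-1,[0,0.05,-0.99],6]
    - [-1,[0,0.05,-0.99],6]
    - [-1,[0,0.05,-0.99],6]
    - [-1,[0,0,0],0]

```text
time: 5.78
position: [0.5508, -0.0429, 0.2962]
tool_rot: [98.7, 89.9, 22.1]
contact_force: [9.6, 3.8, -6.3]
gripper_width: 0.0104
```

Emit:
drive_tool:
  plan:
    - [-1,[0,0.02,-0.4],2.4]
    - [-1,[0,0.02,-0.3],1.8]
    - [-1,[0,0,0],0]
    - [-1,[0,0,0],0]

```text
time: 6.12
position: [0.5499, -0.0377, 0.2961]
tool_rot: [97.5, 89.9, 17.0]
contact_force: [7.1, 3.1, -2.1]
gripper_width: 0.0107
```

Run:
```python
from h import *
snap('wrist','w6.png')
H=np.array([.645,-.022]);p=robot.state()['position'][:2]-H;print(np.linalg.norm(p),np.degrees(np.arctan2(p[1],p[0]))+82.4)
to([0.551,-0.0356,0.295],97.6)
```

```text
0.09643531780207365 -88.20588788920409
t 6.17 pos [ 0.5499 -0.0377  0.296 ] z heading -80.45 w 0.0107 F [ 6.2  2.5 -2.3] q7 -84.9 xaxis [ 0.002  0.001 -1.   ]
shift cm (axes now) [ 0.1   0.15 -0.19]
turn about x 1.95 | shift cm if after turn [ 0.1   0.14 -0.2 ]
```

View pics/w6.png

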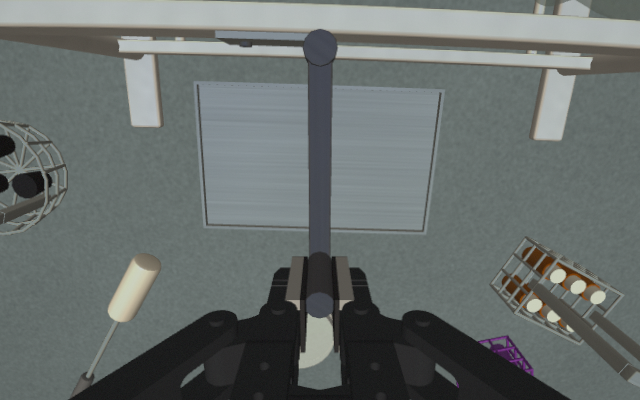

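Emit:
drive_tool:
  plan:
    - [-1,[0,0.15,-0.2],1.5]
    - [-1,[0,0,-0.2],0]
    - [-1,[0,0,0],0]
    - [-1,[0,0,0],0]

```text
time: 6.5
position: [0.5497, -0.0347, 0.2959]
tool_rot: [-59.2, 89.9, -141.3]
contact_force: [-5.1, -2.9, 4.6]
gripper_width: 0.0105
```

Run:
```python
from h import *
H=np.array([.645,-.022]);p=robot.state()['position'][:2]-H;print(np.linalg.norm(p),np.degrees(np.arctan2(p[1],p[0]))+82.4)
to([0.551,-0.0356,0.295],97.6)
```

```text
0.09612948340652488 -90.01465231699552
t 6.5 pos [ 0.5497 -0.0347  0.2959] z heading -82.02 w 0.0105 F [-5.1 -2.9  4.6] q7 -86.8 xaxis [-0.001 -0.001 -1.   ]
shift cm (axes now) [0.09 0.12 0.11]
turn about x 0.38 | shift cm if after turn [0.09 0.12 0.11]
```

Emit:
drive_tool:
  plan:
    - [-0.3,[0,0,0],0]
    - [-0.3,[0,0,0],0]
    - [0,[0,0,0],0]
    - [0,[0,0,0],0]
    - [-0.1,[-2,0,0],0]
    - [0,[-3,0,0],0]
    - [0,[-4,0,0],0]
    - [0,[0,0,0],0]

```text
time: 7.17
position: [0.5515, -0.0338, 0.3927]
tool_rot: [78.5, 89.5, -3.6]
contact_force: [0.9, 0.7, 1.3]
gripper_width: 0.0427
```

Run:
```python
from h import *
snap('wrist','w7.png');snap('top','t7.png')
to([0.470,-0.306,0.386],73)
```

```text
t 7.27 pos [ 0.5503 -0.034   0.3872] z heading -82.11 w 0.0427 F [ 0.1 -0.6 -1.7] q7 -85.4 xaxis [ 0.003 -0.    -1.   ]
shift cm (axes now) [  0.11 -11.69  25.84]
turn about x 24.89 | shift cm if after turn [ 0.11  0.28 28.36]
```

View pics/w7.png

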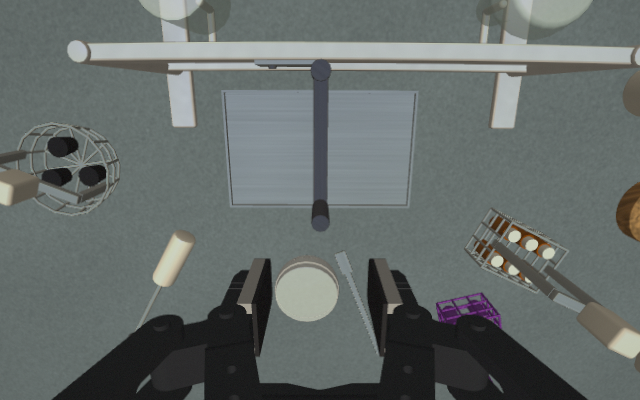

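View pics/t7.png

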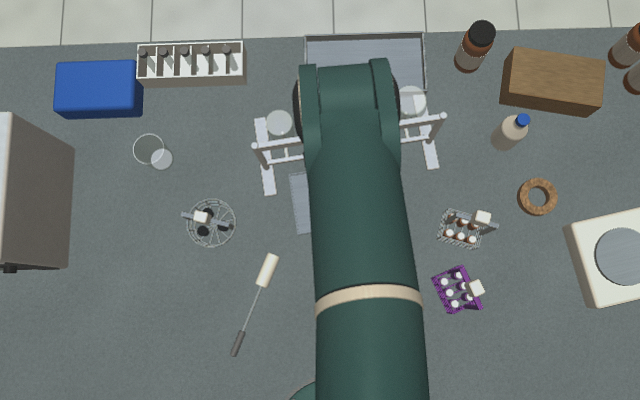

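Emit:
drive_tool:
  plan:
    - [0.5,[0,0,0],6]
    - [0.8,[0,0,0],6]
    - [1,[0,0,0],6]
    - [1,[0,0,0],6.9]
    - [1,[0,0.1,3.2],0]
    - [1,[0,0.1,3.2],0]
    - [1,[0,0.1,3.2],0]
    - [1,[0,0,3.2],0]

```text
time: 7.93
position: [0.5145, -0.1586, 0.3847]
tool_rot: [-87.9, 89.9, 165.1]
contact_force: [0.4, -0.9, -0.8]
gripper_width: 0.0853
```

Emit:
drive_tool:
  plan:
    - [1,[0,0,3.2],0]
    - [1,[0,0,3.2],0]
    - [1,[0,0,3],0]
    - [1,[0,0,1.5],0]
    - [1,[0,0,0],0]
    - [1,[0,0,0],0]
    - [1,[0,0,0],0]

```text
time: 8.52
position: [0.4835, -0.2606, 0.3851]
tool_rot: [-114.5, 89.9, 138.5]
contact_force: [-0.6, 0.7, -0.6]
gripper_width: 0.0857
```

Run:
```python
from h import *
snap('wrist','w8.png')
to([0.470,-0.306,0.386],73)
```

```text
t 8.57 pos [ 0.4837 -0.2605  0.3853] z heading -106.93 w 0.0855 F [-0.7 -0.2 -0.5] q7 -82.9 xaxis [-0.001  0.001 -1.   ]
shift cm (axes now) [-0.07  0.02  4.76]
turn about x 0.07 | shift cm if after turn [-0.07  0.02  4.76]
```

View pics/w8.png

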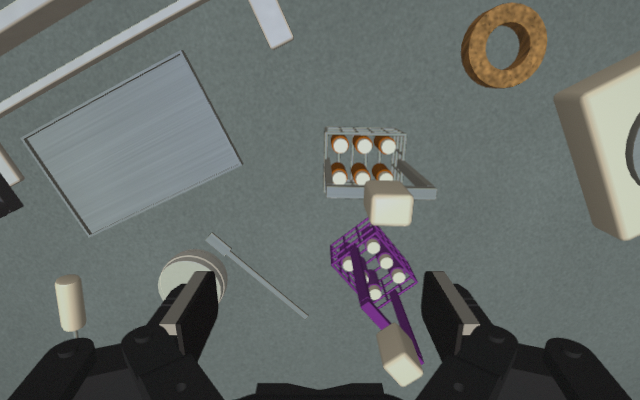

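Run:
```python
from h import *
w=cv2.imread('pics/w8.png'); cv2.imwrite('pics/z5.png',cv2.resize(w[110:240,310:450],None,fx=4,fy=4,interpolation=cv2.INTER_CUBIC))
```

```text
(no output)
```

View pics/z5.png

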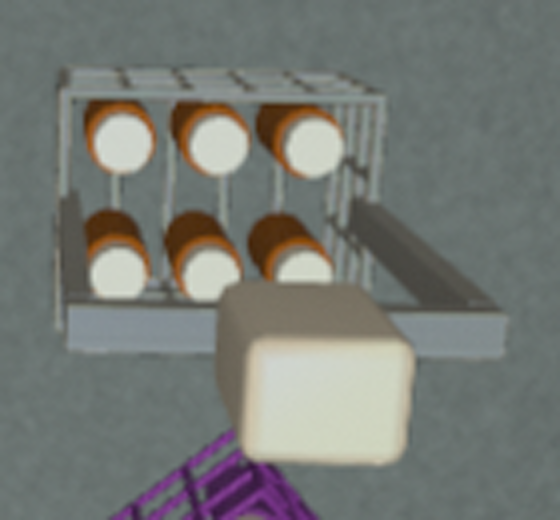

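Run:
```python
from h import *
np.set_printoptions(precision=4,suppress=True)
d=load('w8'); z=lambda u,v:(310+u/4-.37,110+v/4-.37)
a=atz(d,*z(329,401),.223);print('block',a)
L=atz(d,*z(67,327),.178);Rr=atz(d,*z(505,332),.178);print(L,Rr,np.linalg.norm(L-Rr),np.degrees(np.arctan2(*(L-Rr)[[1,0]])),(L+Rr)/2)
print(np.degrees(np.arctan2(*(atz(d,*z(250,337),.223)-atz(d,*z(412,340),.223))[[1,0]])))
t=load('top0');print(tri((t,420+252/4-.37,190+107/4-.37),(d,*z(329,401))))
to([a[0],a[1],.2+.0539],72.5)
```

```text
block [ 0.4693 -0.3095  0.223 ]
[ 0.4825 -0.2674  0.178 ] [ 0.4557 -0.3518  0.178 ] 0.08855687896899767 72.37833073880792 [ 0.4691 -0.3096  0.178 ]
71.95504376949246
(array([ 0.4688, -0.3086,  0.2206]), [array([0.6105, 0.1506]), array([-1.745 , -0.1695])])
t 8.57 pos [ 0.4837 -0.2605  0.3853] z heading -106.93 w 0.0855 F [-0.7 -0.2 -0.5] q7 -82.9 xaxis [-0.001  0.001 -1.   ]
shift cm (axes now) [13.14  0.06  5.11]
turn about x 0.57 | shift cm if after turn [13.14  0.11  5.11]
```

Emit:
drive_tool:
  plan:
    - [1,[0,0.1,2.5],0.6]
    - [1,[0,0,2.55],0]
    - [1,[3,0,0],0]
    - [1,[3,0,0],0]
    - [1,[0,0,0],0]
    - [1,[0,0,0],0]

```text
time: 9.07
position: [0.4694, -0.309, 0.3254]
tool_rot: [-110.9, 89.9, 141.6]
contact_force: [-0.1, -0.2, 0.5]
gripper_width: 0.0854
```

Run:
```python
from h import *
snap('wrist','w9.png')
to([.469,-.309,.26],72.4)
```

```text
t 9.12 pos [ 0.4699 -0.3094  0.3269] z heading -107.54 w 0.0858 F [ 0.6 -0.4  1. ] q7 -78.3 xaxis [ 0.  0. -1.]
shift cm (axes now) [ 6.69 -0.1  -0.01]
turn about x 0.06 | shift cm if after turn [ 6.69 -0.1  -0.01]
```

View pics/w9.png

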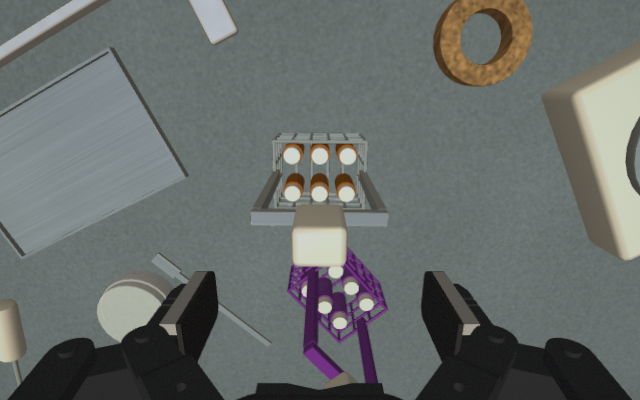

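Emit:
drive_tool:
  plan:
    - [1,[2,-0.05,0],0]
    - [1,[2,0,0],0]
    - [1,[1.5,0,0],0]
    - [1,[1.1,0,0],0]
    - [1,[0,0,0],0]
    - [1,[0,0,0],0]

```text
time: 9.62
position: [0.4693, -0.3099, 0.261]
tool_rot: [83.5, 89.9, -24.1]
contact_force: [0.2, -0.1, 0.3]
gripper_width: 0.0854
```

Run:
```python
from h import *
snap('wrist','w10.png')
to([.469,-.309,.26],72.4)
d=load('w10');print(proj(d,[.469,-.309,.223]))
```

```text
t 9.67 pos [ 0.4694 -0.31    0.2613] z heading -107.61 w 0.0853 F [-0.2  0.4 -0. ] q7 -78.6 xaxis [ 0.001 -0.001 -1.   ]
shift cm (axes now) [ 0.13 -0.07 -0.09]
turn about x -0.01 | shift cm if after turn [ 0.13 -0.07 -0.09]
[314.31854602 325.47691272]
```

View pics/w10.png

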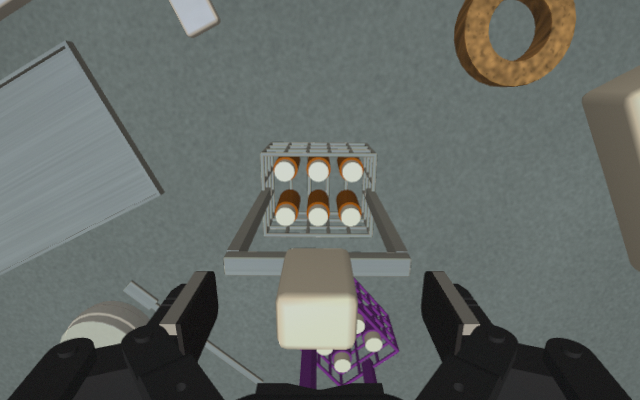

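Emit:
drive_tool:
  plan:
    - [1,[0,0.1,0],0]
    - [-1,[0,0,0],0]
    - [-1,[0,0,0],0]
    - [-1,[0,0,0],0]
    - [-1,[0,0,0],0]
    - [-1,[0,0,0],0]
    - [-1,[0,0,0],0]
    - [-1,[0,0,0],0]
  squeeze: 70

```text
time: 10.33
position: [0.47, -0.3101, 0.2601]
tool_rot: [102.9, 90.0, -4.7]
contact_force: [1.7, 1.7, 2.6]
gripper_width: 0.0294
```

Emit:
drive_tool:
  plan:
    - [-1,[0,0,0],0]
    - [-1,[0,0,0],0]
    - [-1,[-0.5,0,0],0]
    - [-1,[-1,0,0],0]
    - [-1,[-1.5,0,0],0]
    - [-1,[0,0,0],0]
    - [-1,[0,0,0],0]

```text
time: 10.92
position: [0.4697, -0.3104, 0.2905]
tool_rot: [69.0, 89.9, -38.6]
contact_force: [-0.2, -0.1, -3.8]
gripper_width: 0.029
```

Run:
```python
from h import *
snap('wrist','w11.png');snap('scene','s11.png')
to([.469,-.309,.26],97.6)
```

```text
t 11.02 pos [ 0.4694 -0.3101  0.2893] z heading -107.63 w 0.0292 F [-0.6  0.5 -4.6] q7 -78.4 xaxis [-0.001  0.    -1.   ]
shift cm (axes now) [ 2.93 -0.07 -0.09]
turn about x -25.23 | shift cm if after turn [ 2.93 -0.02 -0.11]
```

View pics/w11.png

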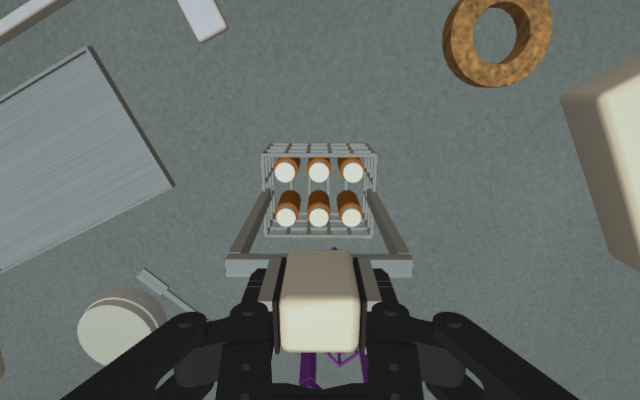

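View pics/s11.png

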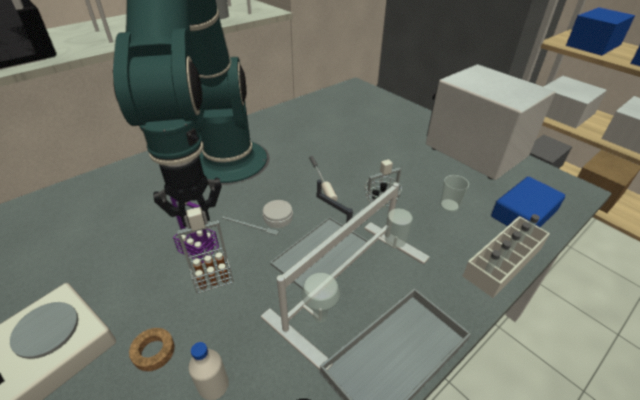

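Emit:
drive_tool:
  plan:
    - [-1,[-1.5,0,0],0]
    - [-1,[-2,0,0],0]
    - [-1,[-2,0,0],0]
    - [-1,[-1.1,0,-1],0]
    - [-1,[0,-0.3,-2],0]
    - [-1,[0,-0.3,-2.5],-2]
    - [-1,[0,-0.3,-2.5],-3]
    - [-1,[0,-0.3,-2.5],-3]

```text
time: 11.68
position: [0.4871, -0.2041, 0.355]
tool_rot: [-109.6, 89.9, 150.9]
contact_force: [1.3, -0.5, -4.6]
gripper_width: 0.0292
```

Run:
```python
from h import *
np.set_printoptions(precision=4,suppress=True)
d=load('w7');print(atz(d,320,222,.248),atz(d,321,70,.213))
to([.516,-.040,.3545],97.6)
```

```text
[ 0.5509 -0.0358  0.248 ] [ 0.6438 -0.0237  0.213 ]
t 11.68 pos [ 0.4871 -0.2041  0.355 ] z heading -99.47 w 0.0292 F [ 1.3 -0.5 -4.6] q7 -81.7 xaxis [-0.001  0.001 -1.   ]
shift cm (axes now) [  0.06   0.15 -16.66]
turn about x -17.07 | shift cm if after turn [  0.06   5.04 -15.89]
```

Emit:
drive_tool:
  plan:
    - [-1,[0,0,-2.5],0]
    - [-1,[0,0,-2.5],0]
    - [-1,[0,0,-2.5],0]
    - [-1,[0,0,-2.5],0]
    - [-1,[0,0,-2.5],0]
    - [-1,[0,0,-1.8],0]
    - [-1,[0,0,-0.9],0]
    - [-1,[0,0,0],-4]

```text
time: 12.35
position: [0.5125, -0.0536, 0.3553]
tool_rot: [-126.9, 89.9, 137.6]
contact_force: [1.3, 0.2, -4.1]
gripper_width: 0.0291
```

Emit:
drive_tool:
  plan:
    - [-1,[0,0,0],-5]
    - [-1,[0,0,0],-4]
    - [-1,[0,0,0],-3]
    - [-1,[0,0,0],0]
    - [-1,[0,0,0],0]

```text
time: 12.77
position: [0.5122, -0.0563, 0.3554]
tool_rot: [-104.7, 90.0, 171.5]
contact_force: [-0.2, 0.0, -2.6]
gripper_width: 0.0295
```

Run:
```python
from h import *
snap('wrist','w12.png');snap('scene','s12.png')
to([.516,-.0405,.3545],97.6)
```

```text
t 12.87 pos [ 0.5123 -0.0563  0.3556] z heading -83.75 w 0.0289 F [-0.1 -0.1 -3.4] q7 -83.8 xaxis [-0.  0. -1.]
shift cm (axes now) [ 0.11  0.54 -1.53]
turn about x -1.35 | shift cm if after turn [ 0.11  0.57 -1.52]
```

View pics/w12.png

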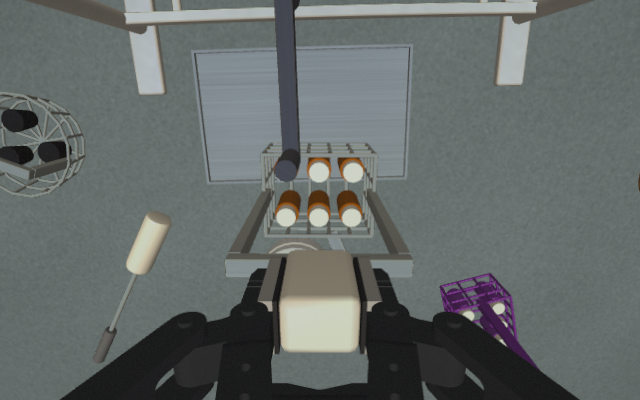

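View pics/s12.png

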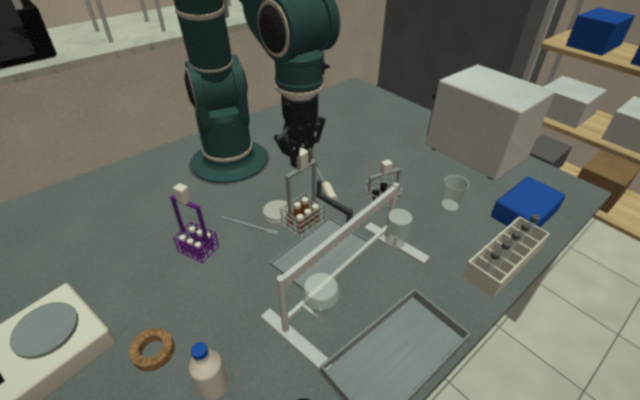

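Emit:
drive_tool:
  plan:
    - [-1,[0,0,-0.8],-0.7]
    - [-1,[0,0,-0.8],-0.7]
    - [-1,[0,0.5,0],0]
    - [-1,[0,0,0],0]
    - [-1,[0,0,0],0]

```text
time: 13.28
position: [0.5157, -0.0395, 0.3558]
tool_rot: [-135.1, 90.0, 142.7]
contact_force: [-0.2, -0.6, -3.3]
gripper_width: 0.0289
```

Run:
```python
from h import *
snap('wrist','w13.png');c,_=snap('scene','s13.png')
w=cv2.imread('pics/s13.png'); cv2.imwrite('pics/z6.png',cv2.resize(w[130:270,240:400],None,fx=4,fy=4,interpolation=cv2.INTER_CUBIC))
to([.5948,-.0295,.3545],97.6)
```

```text
t 13.38 pos [ 0.5155 -0.0398  0.3558] z heading -82.25 w 0.0292 F [ 0.1 -0.  -3.3] q7 -84.4 xaxis [-0.  0. -1.]
shift cm (axes now) [0.13 7.99 0.05]
turn about x 0.15 | shift cm if after turn [0.13 7.99 0.03]
```

View pics/w13.png

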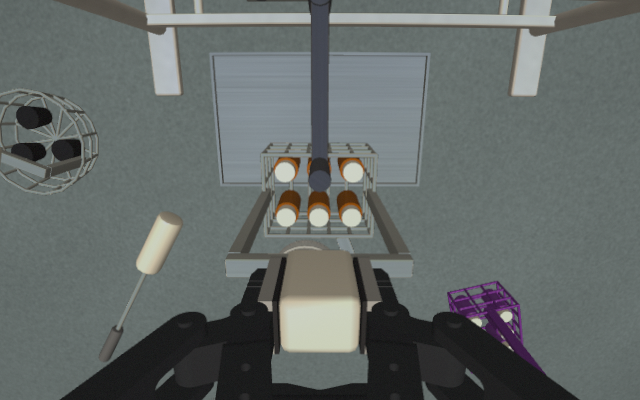

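View pics/z6.png

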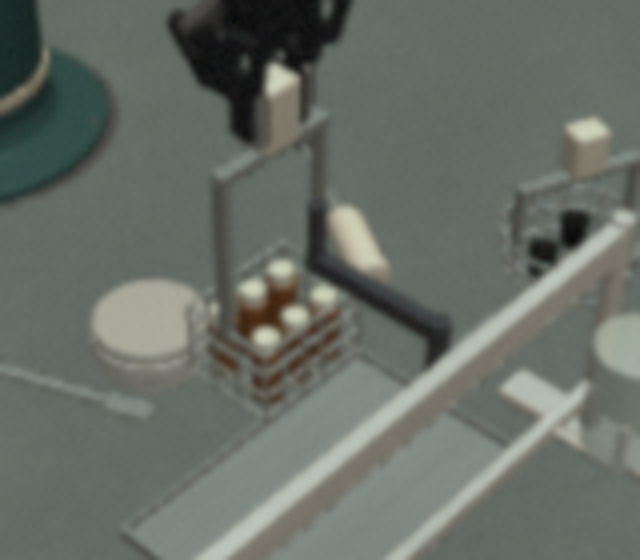

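Emit:
drive_tool:
  plan:
    - [-1,[0,0.8,0],0]
    - [-1,[0,1.2,0],0]
    - [-1,[0,1.2,0],0]
    - [-1,[0,1.2,0],0]
    - [-1,[0,1.2,0],0]
    - [-1,[0,1.2,0],0]
    - [-1,[0,0.8,0],0]
    - [-1,[0,0.4,0],0]

```text
time: 14.05
position: [0.5958, -0.0287, 0.3555]
tool_rot: [-152.2, 90.0, 125.6]
contact_force: [0.2, 0.1, -3.3]
gripper_width: 0.0292
```

Emit:
drive_tool:
  plan:
    - [-1,[0,0,0],0]
    - [-1,[0,0,0],0]

```text
time: 14.22
position: [0.5946, -0.0288, 0.3557]
tool_rot: [-111.2, 90.0, 166.5]
contact_force: [0.8, 0.3, -4.1]
gripper_width: 0.0291
```

Run:
```python
from h import *
snap('wrist','w14.png');c,_=snap('scene','s14.png')
w=cv2.imread('pics/s14.png'); cv2.imwrite('pics/z7.png',cv2.resize(w[130:270,240:400],None,fx=4,fy=4,interpolation=cv2.INTER_CUBIC))
to([.5948,-.0295,.3025],97.6)
```

```text
t 14.32 pos [ 0.5944 -0.0289  0.356 ] z heading -82.23 w 0.0292 F [ 0.2  0.3 -2.9] q7 -87.3 xaxis [-0. -0. -1.]
shift cm (axes now) [5.35 0.03 0.06]
turn about x 0.17 | shift cm if after turn [5.35 0.03 0.06]
```

View pics/w14.png

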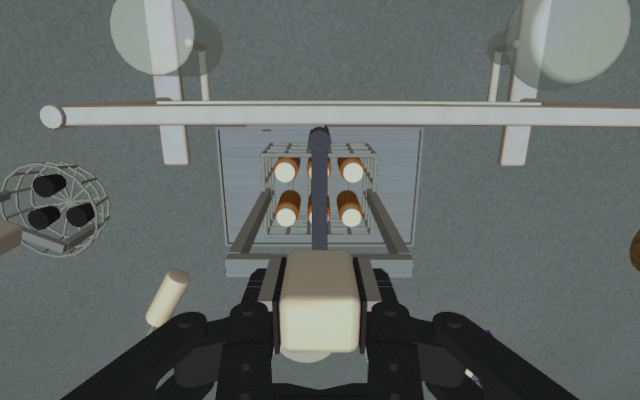

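View pics/z7.png

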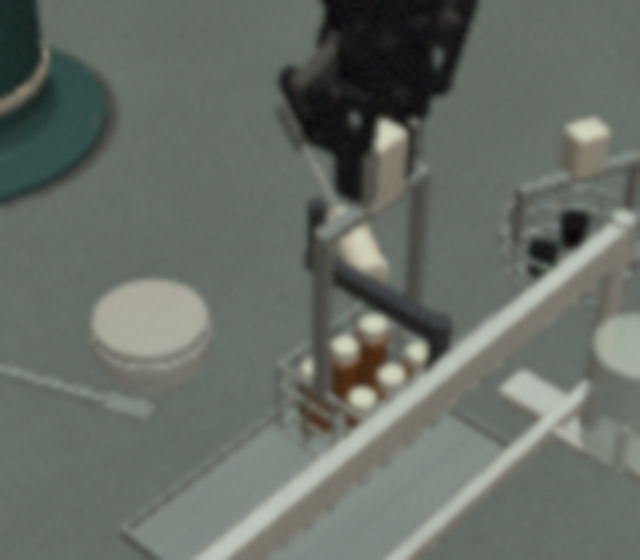

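Emit:
drive_tool:
  plan:
    - [-1,[1,0,0],0]
    - [-1,[1.2,0,0],0]
    - [-1,[1.2,0,0],0]
    - [-1,[0.8,0,0],0]
    - [-1,[0.4,0,0],0]
    - [-1,[0.3,0,0],0]
    - [-1,[0,0,0],0]
    - [-1,[0,0,0],0]

```text
time: 14.98
position: [0.5949, -0.0288, 0.3071]
tool_rot: [101.9, 90.0, 19.7]
contact_force: [-0.2, 0.6, -3.6]
gripper_width: 0.0292
```

Emit:
drive_tool:
  plan:
    - [-1,[0.2,0,0],0]
    - [-1,[0.15,0,0],0]
    - [-1,[0,0,0],0]
    - [-1,[0,0,0],0]

```text
time: 15.32
position: [0.5948, -0.0288, 0.3035]
tool_rot: [123.0, 90.0, 40.7]
contact_force: [0.1, 0.2, -2.2]
gripper_width: 0.029
```

Run:
```python
from h import *
snap('wrist','w15.png');c,_=snap('scene','s15.png')
w=cv2.imread('pics/s15.png'); cv2.imwrite('pics/z8.png',cv2.resize(w[130:270,240:400],None,fx=4,fy=4,interpolation=cv2.INTER_CUBIC))
to([.5948,-.0295,.3025],97.6)
```

```text
t 15.42 pos [ 0.5948 -0.0288  0.3035] z heading -82.23 w 0.0291 F [-0.1  0.3 -3.5] q7 -88.0 xaxis [ 0.  0. -1.]
shift cm (axes now) [ 0.1  -0.01  0.07]
turn about x 0.17 | shift cm if after turn [ 0.1  -0.01  0.07]
```

View pics/w15.png

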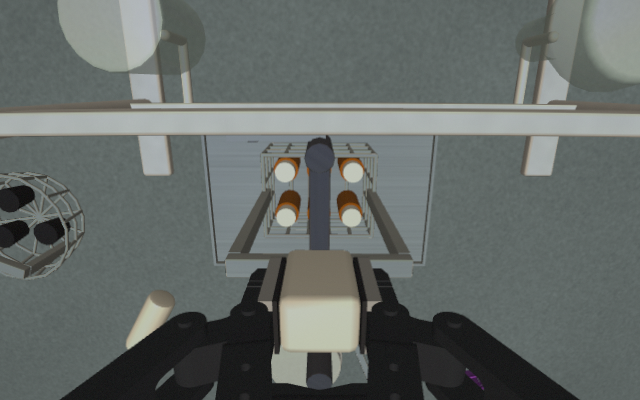

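View pics/z8.png

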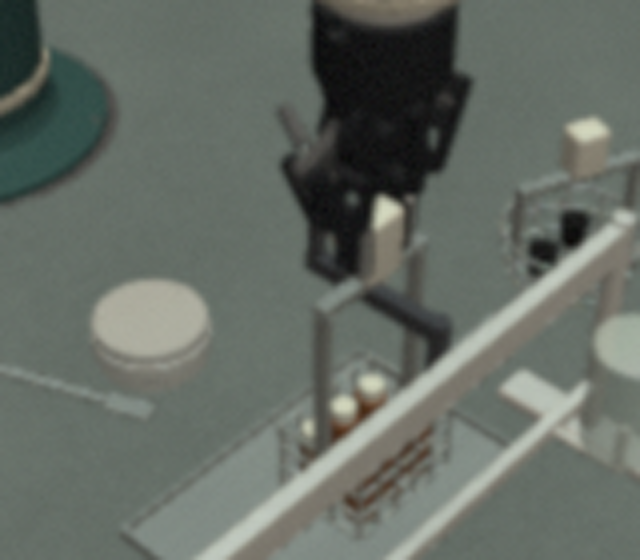

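Pin visible in front at (320,370), bail behind it over the arm. Weight still on the wrist (−3.5 N); lower in small steps until it rests.

Emit:
drive_tool:
  plan:
    - [-1,[0.1,0,0],0]
    - [-1,[0.1,0,0],0]
    - [-1,[0,0,0],0]
    - [-1,[0,0,0],0]

```text
time: 15.75
position: [0.5949, -0.0288, 0.3018]
tool_rot: [78.8, 90.0, -3.4]
contact_force: [-2.8, -0.2, 4.1]
gripper_width: 0.0293
```

Emit:
drive_tool:
  plan:
    - [-1,[0.1,0,0],0]
    - [-1,[0,0,0],0]
    - [-1,[0,0,0],0]

```text
time: 16.0
position: [0.595, -0.0288, 0.3016]
tool_rot: [73.1, 89.9, -9.1]
contact_force: [-6.9, -0.3, 15.5]
gripper_width: 0.0292
```

Emit:
drive_tool:
  plan:
    - [-1,[-0.1,0,0],0]
    - [-1,[0,0,0],0]
    - [-0.2,[0,0,0],0]
    - [0,[0,0,0],0]
    - [0.3,[0,0,0],0]
    - [0.3,[0,0,0],0]
    - [0.3,[0,0,0],0]
    - [0.3,[0,0,0],0]

```text
time: 16.67
position: [0.5948, -0.0288, 0.3013]
tool_rot: [-136.3, 90.0, 141.5]
contact_force: [-0.7, -0.4, -0.6]
gripper_width: 0.0556
```

Run:
```python
from h import *
snap('wrist','w16.png')
to([.5948,-.0295,.3025],97.6)
```

```text
t 16.72 pos [ 0.5948 -0.0288  0.3013] z heading -82.23 w 0.056 F [-0.1 -0.3  0.6] q7 -88.1 xaxis [-0.  0. -1.]
shift cm (axes now) [-0.12 -0.01  0.07]
turn about x 0.17 | shift cm if after turn [-0.12 -0.01  0.07]
```

View pics/w16.png

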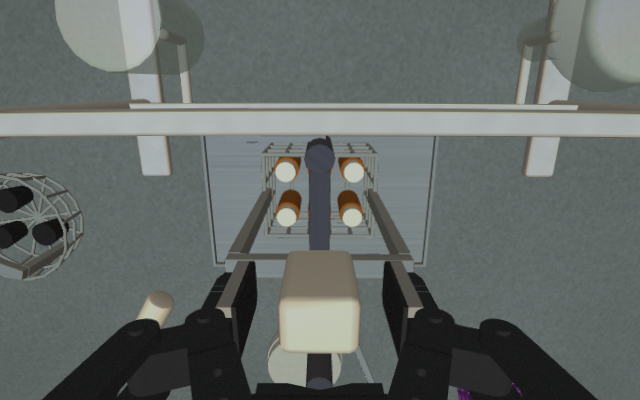

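Fingers are clear on both sides of the block at (320,300); the basket hangs unmoved. Rise straight up.

Emit:
drive_tool:
  plan:
    - [0.3,[-1.5,0,0],0]
    - [0.3,[-2.5,0,0],0]
    - [0.3,[-3,0,0],0]
    - [0.3,[-3,0,0],0]
    - [0.3,[-2,0,0],0]
    - [0.3,[0,0,0],0]
    - [0.3,[0,0,0],0]
    - [0.3,[0,0,0],0]

```text
time: 17.38
position: [0.5946, -0.0288, 0.4206]
tool_rot: [-100.9, 89.9, 176.8]
contact_force: [-0.2, -0.6, -0.9]
gripper_width: 0.0555
```

Run:
```python
from h import *
snap('wrist','w17.png');snap('scene','s17.png')
w=cv2.imread('pics/s17.png'); cv2.imwrite('pics/z9.png',cv2.resize(w[130:270,240:400],None,fx=4,fy=4,interpolation=cv2.INTER_CUBIC))
to([.5948,-.0295,.3025],97.6)
```

```text
t 17.48 pos [ 0.5946 -0.0288  0.4203] z heading -82.23 w 0.0558 F [-0.4 -0.5 -0.3] q7 -86.6 xaxis [-0.002  0.    -1.   ]
shift cm (axes now) [11.78  0.04  0.07]
turn about x 0.17 | shift cm if after turn [11.78  0.04  0.07]
```

View pics/w17.png

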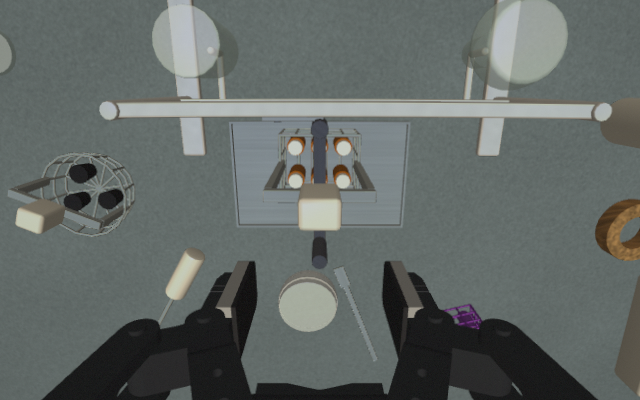

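View pics/z9.png

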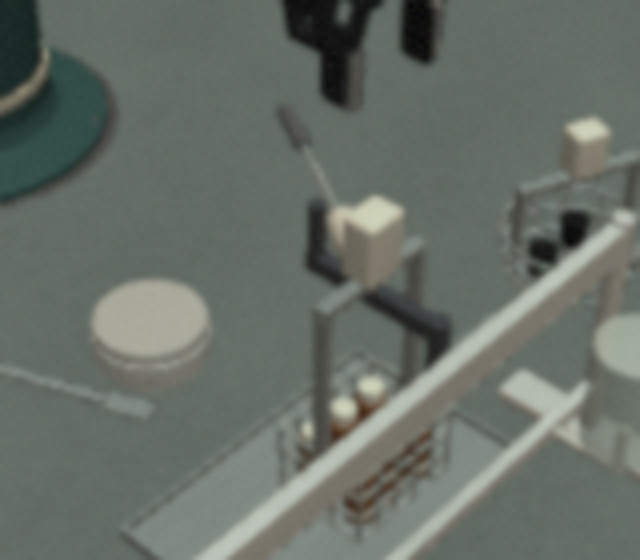

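Emit:
drive_tool:
  plan:
    - [0.3,[-2,0,0],0]
    - [0.3,[-2,0,0],0]
    - [0.3,[0,0,0],0]
    - [0.3,[0,0,0],0]
    - [0.3,[0,0,0],0]
    - [0.3,[0,0,0],0]
    - [0.3,[0,0,0],0]
    - [0.3,[0,0,0],0]

```text
time: 18.15
position: [0.5947, -0.0288, 0.4608]
tool_rot: [-106.6, 89.9, 171.1]
contact_force: [0.2, -0.5, -0.3]
gripper_width: 0.0554
```

Run:
```python
from h import *
np.set_printoptions(precision=4,suppress=True)
d=load('w17');b=atz(d,320,211,.265);p=atz(d,319.5,262,.248);h=atz(d,320,125,.213);print('block',b,'pin',p,'hinge',h)
v=(p-h)[:2];print('hook deg',np.degrees(np.arctan2(v[1],v[0]))+82.4, 'pin-bail',np.linalg.norm((p-b)[:2]))
s0=cv2.imread('pics/s17.png').astype(int)
snap('scene','s18.png');s1=cv2.imread('pics/s18.png').astype(int)
D=np.abs(s1-s0).max(2);print('mean diff basket',D[180:262,310:355].mean(),'bg',D[300:390,20:120].mean(),'round vs start',np.abs(s1-cv2.imread('pics/scene0.png').astype(int)).max(2)[158:195,365:400].mean())
```

```text
block [ 0.5964 -0.0303  0.265 ] pin [ 0.5503 -0.0362  0.248 ] hinge [ 0.6473 -0.0234  0.213 ]
hook deg -90.0738007322004 pin-bail 0.04646741171385224
mean diff basket 1.9612466124661248 bg 1.4803333333333333 round vs start 3.372200772200772
```

View pics/s18.png

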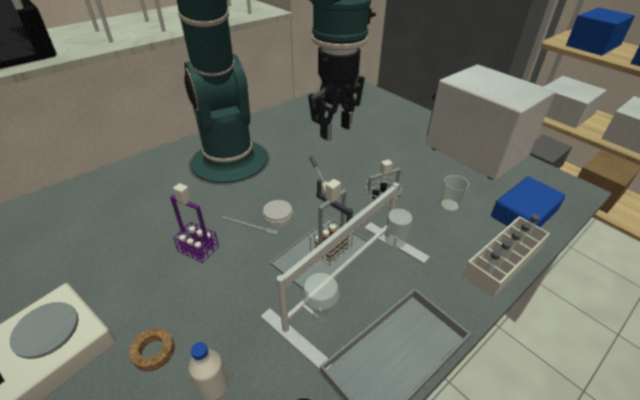

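The basket hangs still, the hook is square to the rail, the round basket is unmoved, and the arm is well clear.

```bash
python3 -c "
from bench import robot
print(robot.sign_off())"
```

```text
the job is handed in; nothing more can be done
None
```

The square basket is hanging by its bail on the hook, and I have handed the job in. I pinched the hook's pin and swung it out to its stop while the basket still stood on the bench. Then I gripped the basket by its block, passed the bail over the pin, lowered it onto the arm and let go.

Last checks before handing in, at about 18 s of the 58 s:
- **Hook:** about 90° from the images, square to the rail.
- **Basket position:** the middle of the bail is about 46 mm in from the pin and sideways on the arm's line to within a few mm. It sits at resting height: contact came at a tool height of about 302 mm, against 302.5 mm expected.
- **Basket at rest:** two scene images about 0.7 s apart show it upright and not moving.
- **Round basket:** looks unchanged from the start in the scene image, judged by eye and by pixel difference, not by a measured position.
- **Robot:** fingers are open, the hand is well above everything, and the wrist reads about zero force.

The camera positions of the pin and hinge differed by 1 to 3 mm between views, within what the margins allow. No check failed.

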